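# Brush out the thread case, stow the blue spool and slide the hatch shut

## Robot

A 6-joint arm with a two-finger parallel gripper is mounted at the origin on a cart in front of the work surface, level with it; the furniture and walls round the work are solid. World frame = base frame: x ahead of the robot, y to its left, z up, the work surface at z = 0. Lengths are in m, angles in rad, forces in N, time in s.
With the tool pointing down it reaches from about 0.375 to 0.75 m from the base axis. Payload 9 kg.
Tool frame: the origin (TCP) lies between the finger pads; the fingertips stand 22 mm ahead of it and the grasp point (between the pads) lies 3 mm ahead of it; z points along the fingers, y is the line along which they close (so a half turn about z gives the same grasp; the last joint's range is limited). The gripper opens to 85 mm and grips with 20 to 120 N. Pads are 22 mm wide; open, the fingers measure 114 mm over their backs; the gripper's body (76 mm by 85 mm) begins 54 mm behind the grasp point. The pads swing forward as they close: fully open they stand 13 mm farther back than shut.
Start: joints at [1.03, 0.104, 0.097, 1.564, 0, 1.353], TCP at [0.19, 0.569, 0.253] pointing down, gripper open.
Joint ranges: [-2.99, 2.99], [-0.84, 1.86], [-1.1, 1.16], [-1.84, 2.11], [-1.51, 1.56], [-3.14, 3.14]. Speed limits (rad/s): [2.22, 2.22, 2.57, 3.14, 3.14, 3.14].

## Interface

Orientations are given as a unit quaternion [x, y, z, w].
In Python, from plant import r gives the robot as it stands.
- The arm moves only by the tool move_arm, never from a script. Its argument "moves" is a list of rows, each a list of 2 entries, a list of its own where there are three numbers: the shift along the tool's x, y, z in m, then the turn, a rotation vector about the tool's x, y, z in rad. A call has 1 to 12 rows; each row is the pose to reach, as a shift and turn from the pose commanded when the call began, along the tool's axes at that moment; what a row does not reach only later rows make up. A row lasts 1/10 s, in which the tool goes at most 50 mm and 8.59 degrees, less where a joint would pass 70% of its speed; a pose out of reach is approached as far as the arm can. A call with a gripper value outside its range is refused whole. "grip" is the opening, from 0 (shut) to 1 (fully open), set as the call begins (left out, the last holds). The fingers move at their own pace and stop on an object; "force" is the grip in N (left out, the last holds). Time passes only in rows, so rows that repeat a pose let the fingers close. It gives the time, the measured TCP pose, the force, the opening and the grip force at its end, in the units of the state.
- r.observe(): the state, without advancing time (a new reading comes with each control period).
- r.capture(name): name is "side" or "top" or "wrist"; returns a dict with "pixels" (400x640x3 uint8, red, green, blue), "range_z" (400x640 float32, m along the optical axis (not along the pixel's ray), 0 where there is no reading), "intrinsics" (3x3 intrinsics, pixels), "rvec" (rotation vector, rad) and "tvec" (3), from world to camera coordinates, as OpenCV has them; the wrist camera has in their place "tool_from_camera" (4x4, takes a point from camera to tool coordinates, whose origin is the TCP and whose axes are the flange's). Camera axes: x right, y down, z forward; pixel columns grow to the right and rows downward; lengths in m; the calibration is good to about 2 mm. A picture is of the moment at which its call begins: read the wrist's pose just before it.
- r.sign_off(): hands the job in; it is judged then, once.
The state is a dict: "clock": time; "joint_positions": joint angles; "dq": joint speeds; "joint_torque": joint torques, N m; "tcp_pos": TCP position; "tcp_rot": TCP orientation; "ft_force": force on the tool from outside, world axes, zero at the start; "torque": the same for the moment, N m; "opening": finger opening in m; "grasp_force": force on a finger pad.
Only numpy, scipy, OpenCV 4.12 (cv2) and the standard library are available. Lean on these libraries where they do the work, as an engineer would, in place of code of your own. Each camera call takes 0.05 s, during which the arm holds its last target. There are 200 camera calls.

## Task

Take the brush from its stand and brush out the open well of the green case: bristles down to the floor and up again nearly to the rim, twice, then stand the brush back in its pocket, bristles down. After that stand the blue spool of thread upright on the floor of the well and push the sliding hatch along its rails until it is fully closed against the end of the frame. Leave the brown spool standing where it is.

Things in the scene. Friction and masses are not known exactly. Their poses are not given: they have to be found in the camera images.
- case: Green steel thread case, fixed, 110 (its x) x 260 (its y) x 76 mm high; origin at the centre of its underside, z up, yaw within 0.2 rad of 0. Its -y half is an open well, its +y half is decked over at z = 61 mm. Aluminium rails along the long sides and 8 mm end bars at both y ends reach z = 76 mm; the rails' lips leave 88 mm free in x.
- well_floor (a point): Centre of the well's floor, 6 mm above the bench; axes as the case's. The walls stand 47 mm from it in x and 61 mm in y, with their rim 55 mm above it (rails 70 mm). The open part starts at the -y wall and is as long in y as the hatch is open: let the spool go there by opening the fingers only a little.
- hatch (a joint): Grey sliding hatch, 96 x 126 x 6 mm, top face at z = 69 mm, on rails along the case's y. 0 = fully closed, its -y edge against the frame's -y end bar; it grows to 0.118 m as it slides to the case's +y, over the deck. Starts 0.098 to 0.118 m open. Sliding friction about 1.5 N, no spring: it stays where it is left.
- hatch_pull (a point): Point on the hatch's black upright pull, a bar 50 mm along the case's x, 12 mm thick along its y, rising from the hatch's top face (z = 69 mm) to z = 99 mm. The point is on the bar's middle line, 11 mm below its top, at the hatch's centre, and moves with the hatch.
- stand: Wooden brush stand, fixed: base 64 x 80 x 18 mm, with an upright pocket 15 mm (its x) by 34 mm (its y) inside, walls up to z = 75 mm, flared aluminium mouth up to z = 85 mm. Origin at the centre of its underside, z up, yaw within 0.3 rad of 0.
- stand_floor (a point): Centre of the pocket's floor, 18 mm above the bench; axes as the stand's.
- brush: Narrow glue brush, 205 mm long, 24 g, standing bristles down in the pocket (may lean 0.1 rad); handle end 210 mm above the bench. Its x runs along it from bristles to handle (up), y across its width, z its thickness; origin half way, 5 mm off the middle plane. Upper 97 mm: wooden handle 16 mm wide, 8 mm thick; head 28 mm wide. In the stand, thickness lies along the stand's x.
- brush_grip (a point): Point on the handle's middle line, 27 mm below its end, 177 mm from brush_tip along the brush's x; a good place to grip across the 8 mm thickness.
- brush_tip (a point): Visible tip of the bristles on the middle line. The last 13 mm of bristle is soft and passes into what it meets; the stiff part ends 13 mm short of this point and rests on the pocket's floor, so in the stand this point lies about 13 mm below stand_floor.
- spool_blue: Wooden spool of blue thread, with a round blue label 29 mm across on its top, standing: flanges 40 mm across and 8 mm thick at top and bottom, 50 mm high, core 22 mm across, 45 g. Origin at the centre of its underside, z up.
- spool_brown: Like the blue spool but with brown thread and a dark brown label on its top; not to be disturbed. It and the blue one change places.
Things that resemble listed ones, but are neither listed nor needed, are in the scene too. There is more than one size of the brush; the one meant has the size given above.

How it is judged:
On the way, in this order (a step that is already met when the one before it is completed fails the run):
1. the bristles are down at the floor of the well (tip within 22 mm of it) (x of brush_tip in the frame of well_floor between -0.047 and 0.047 m and y of brush_tip in the frame of well_floor between -0.061 and 0.061 m and z of brush_tip in the frame of well_floor below 0.022 m).
2. the bristles are raised in the well (tip 40 mm or more above the floor) (x of brush_tip in the frame of well_floor between -0.047 and 0.047 m and y of brush_tip in the frame of well_floor between -0.061 and 0.061 m and z of brush_tip in the frame of well_floor above 0.04 m).
3. down at the floor a second time (all of step 1).
4. raised a second time (all of step 2).
5. the brush stands in the pocket again, let go (x of brush_tip in the frame of stand_floor between -0.012 and 0.012 m and y of brush_tip in the frame of stand_floor between -0.02 and 0.02 m and z of brush_tip in the frame of stand_floor below 0 m and angle between brush's own x axis and vertical below 0.3 rad and contact force between the fingers and brush below 0.05 N), for 0.2 s.
6. the blue spool stands on the floor of the well, let go (x of spool_blue in the frame of well_floor between -0.045 and 0.045 m and y of spool_blue in the frame of well_floor between -0.06 and 0.06 m and z of spool_blue in the frame of well_floor below 0.008 m and angle between spool_blue's own z axis and vertical below 0.15 rad and linear speed of spool_blue below 0.02 m/s and contact force between the fingers and spool_blue below 0.05 N), for 0.2 s.
7. the hatch is pushed fully shut (value of joint hatch below 0.003 m), for 0.2 s.
At the end, for the whole second after the job is handed in: The hatch is closed to within 3 mm of the frame; the blue spool stands upright (within 0.15 rad) at rest on the well's floor; the brush stands bristles down at the bottom of the stand's pocket (within 0.3 rad of upright), let go; the brown spool still stands within 30 mm of its place (all of step 5 and all of step 6 and value of joint hatch below 0.003 m and distance of spool_brown from where it was at the start of the episode below 0.03 m and angle between spool_brown's own z axis and vertical below 0.15 rad); the robot touches nothing.
It fails at once if the brown spool is disturbed: moved more than 30 mm (distance of spool_brown from where it was at the start of the episode above 0.03 m).
It also fails if it takes over 72 s, if anything falls off the work surface, if the arm or the gripper's body presses on something with over 40 N, if the wrist force passes 120 N, or if a joint passes its speed limit or range.

## Working session

There is one attempt and no reset: what is moved stays moved. The work goes in short steps, Python scripts to look and compute and a tool call to move; the robot and the scene stay as the last step left them, time stands still between calls to the robot, and variables do not carry over. Pictures are saved under pics/ and viewed, at most 10 in all, crops included, and the job is handed in when it is done.

Besides the shell and the picture viewer there is one more tool, called after ">>>" as name(argument=value, ...) on one line, values as JSON. move_arm: Moves the arm, as the interface text tells. Its arguments: {"type":"object","properties":{"moves":{"type":"array","items":{"type":"array"}},"grip":{"type":"number"},"force":{"type":"number"}},"required":["moves"]}

```bash
mkdir -p pics; ls; cat > h.py <<'E'
import numpy as np, cv2, pickle
from scipy.spatial.transform import Rotation as R
from plant import r
def snap(n,tag):
    s=r.observe(); c=r.capture(n); c['s']={k:np.array(s[k]) for k in('tcp_pos','tcp_rot')}
    pickle.dump(c,open(f'{tag}.pkl','wb')); return c
def load(tag): return pickle.load(open(f'{tag}.pkl','rb'))
def cloud(c):
    K=c['intrinsics']; z=c['range_z'].astype(float); v,u=np.mgrid[:400,:640]
    p=np.dstack([(u-K[0,2])/K[0,0]*z,(v-K[1,2])/K[1,1]*z,z])
    if 'rvec' in c:
        M=cv2.Rodrigues(np.array(c['rvec'],float))[0]; w=(p-np.array(c['tvec']).ravel())@M
    else:
        T=c['tool_from_camera']; w=p@T[:3,:3].T+T[:3,3]
        w=w@R.from_quat(c['s']['tcp_rot']).as_matrix().T+c['s']['tcp_pos']
    w[z==0]=np.nan; return w
def save(c,f,box=None,s=1):
    im=c['pixels'][:,:,::-1]
    if box: x0,y0,x1,y1=box; im=im[y0:y1,x0:x1]
    cv2.imwrite('pics/'+f,cv2.resize(im,None,fx=s,fy=s,interpolation=cv2.INTER_CUBIC))
E
python3 - <<'E'
from h import *
for n in('side','top'):
    c=snap(n,n); save(c,n+'.png',None,1.25)
s=r.observe(); print(s)
E
```

```text
pics
{'clock': 0.1, 'joint_positions': array([ 1.03028235e+00,  1.04639056e-01,  9.65593282e-02,  1.56389453e+00,
       -7.88418232e-06,  1.35309378e+00]), 'dq': array([-0.00065348,  0.00035452,  0.00139061,  0.00078734,  0.00123519,
        0.00073668]), 'joint_torque': array([ 4.12402864e-03, -5.58204639e+01,  5.04724360e+01,  1.28389968e-02,
       -4.08713495e-04, -1.34781129e-05]), 'tcp_pos': array([0.19019461, 0.56877629, 0.25260714]), 'tcp_rot': array([ 1.60705783e-01,  9.87002181e-01, -5.48605749e-04, -2.14309667e-04]), 'ft_force': array([-0.48348371, -0.41546228, -0.53759413]), 'torque': array([ 0.03463647,  0.00126285, -0.00666775]), 'grasp_force': 0.0, 'opening': 0.08548488222321474}
```

View pics/side.png

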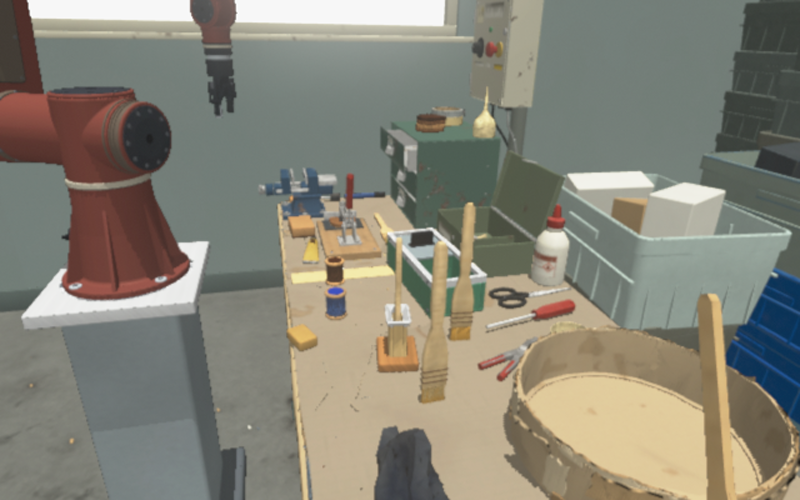

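View pics/top.png

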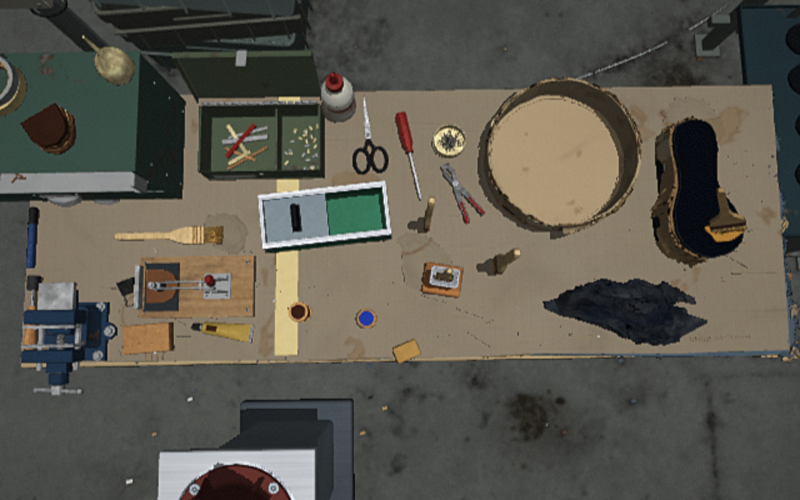

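The side view shows the brush in the stand at (398,290). It could be confused with two large upright brushes at (435,320) and (463,270) and a lying brush at top (170,236). I choose the one in the stand's white-mouthed pocket, top (441,277). In the top view, blue spool is at (366,317), brown at (299,312), and the case at (325,215) with its open well on the right and the pull at (296,217).

```bash
python3 - <<'E'
from h import *
c=load('top'); w=cloud(c); px=c['pixels'].astype(int)
def reg(x0,y0,x1,y1): return (slice(int(y0/1.25),int(y1/1.25)),slice(int(x0/1.25),int(x1/1.25)))
def sel(b,zl,zh):
    q=w[reg(*b)].reshape(-1,3); return q[(q[:,2]>zl)&(q[:,2]<zh)]
for n,b in dict(blue=(345,295,388,340),brown=(280,295,320,330)).items():
    q=sel(b,.043,.056); print(n,len(q),np.median(q,0),(q.min(0)+q.max(0))/2,np.ptp(q,axis=0))
def rect(n,q):
    x,s,a=cv2.minAreaRect(q[:,:2].astype(np.float32)); print(n,len(q),x,s,a,'z',np.median(q[:,2]))
rect('case',sel((245,170,405,260),.055,.085))
rect('rim',sel((245,170,405,260),.072,.081))
rect('pull',sel((280,195,315,240),.09,.105))
rect('standbase',sel((405,245,480,310),.01,.03))
rect('mouth',sel((405,245,480,310),.07,.09))
q=sel((405,245,480,310),.1,.25); rect('brush',q); 
for z in np.arange(.1,.24,.02):
    k=q[(q[:,2]>=z)&(q[:,2]<z+.02)]
    if len(k): print(z,len(k),k.mean(0))
rect('hatch',sel((245,170,330,260),.066,.0715))
save(c,'crop.png',reg and (320,180,420,280),6)
E
```

```text
blue 198 [ 0.41228164 -0.27155988  0.05088555] [ 0.41229929 -0.27034972  0.05070185] [0.03772047 0.03785452 0.01058534]
brown 195 [ 0.42795711 -0.13363334  0.05064989] [ 0.42699275 -0.13393941  0.04943748] [0.0379229  0.03771369 0.0127695 ]
case 3049 (0.6458230018615723, -0.1744614541530609) (0.1652674674987793, 0.28396058082580566) 5.697173595428467 z 0.07156720477923448
rim 1388 (0.6457057595252991, -0.17964425683021545) (0.1628933548927307, 0.27352094650268555) 5.631290435791016 z 0.07587802931455473
pull 99 (0.6160616874694824, -0.13149957358837128) (0.050012946128845215, 0.012104151770472527) 5.153290748596191 z 0.09871852727172448
standbase 397 (0.4907829165458679, -0.4282272756099701) (0.07994792610406876, 0.0645468682050705) 80.40093231201172 z 0.017990920023075202
mouth 249 (0.4909473657608032, -0.4281669557094574) (0.0569172129034996, 0.03869890794157982) 80.73137664794922 z 0.08252639561371207
brush 59 (0.4904649257659912, -0.42818182706832886) (0.019940674304962158, 0.008342303335666656) 78.76268005371094 z 0.1892046879362924
0.1 11 [ 0.48924986 -0.4266392   0.10884678]
0.12000000000000001 3 [ 0.48739849 -0.42380628  0.13337772]
0.14 6 [ 0.48769554 -0.42554435  0.14782634]
0.16000000000000003 8 [ 0.48837696 -0.42570584  0.16855486]
0.18000000000000002 9 [ 0.48816886 -0.42562829  0.19391137]
0.2 22 [ 0.49088108 -0.42818495  0.20842012]
hatch 1213 (0.6397984623908997, -0.11367382109165192) (0.16529372334480286, 0.15721434354782104) 5.73563289642334 z 0.06910120902717987
```

View pics/crop.png

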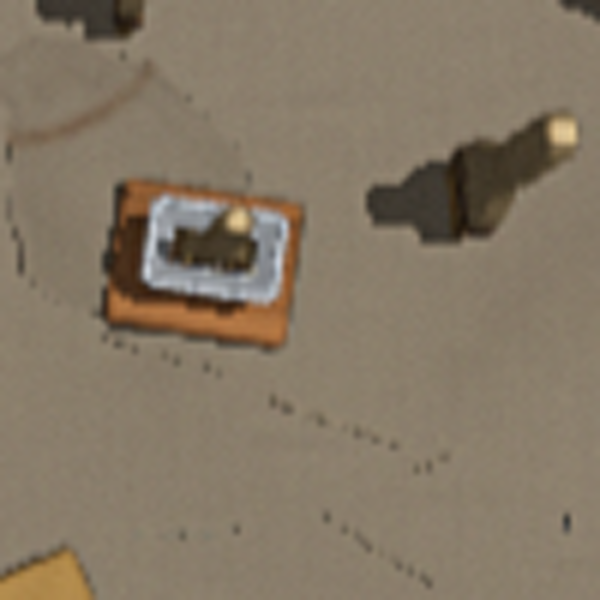

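The crop confirms the small brush standing in the stand (crop 235,235). The larger upright brush nearby is at crop (565,130). Next I'll fit the case frame and check obstacle heights, then make a helper for target moves.

```bash
cat >> h.py <<'E'
def to(pos,yaw):
    """tool-frame shift and turn from current pose to pos with tool down, tool y at world angle yaw(rad)"""
    s=r.observe(); A=R.from_quat(s['tcp_rot']); c,n=np.cos(yaw),np.sin(yaw)
    B=R.from_matrix(np.array([[n,c,0],[-c,n,0],[0,0,-1.]]).T if 0 else np.column_stack([[-n,c,0],[c,n,0],[0,0,-1.]]))
    return np.round(A.inv().apply(np.array(pos)-s['tcp_pos']),4).tolist(),np.round((A.inv()*B).as_rotvec(),4).tolist()
E
python3 - <<'E'
from h import *
w=cloud(load('top'))[130:210,195:320].reshape(-1,3)
a=np.deg2rad(5.5); ex=np.array([np.cos(a),np.sin(a)]); ey=np.array([-ex[1],ex[0]])
q=w[(w[:,2]>.072)&(w[:,2]<.08)]; x=q[:,:2]@ex; y=q[:,:2]@ey
p=np.array([.61606,-.1315]); print('pull',p@ex,p@ey)
print(np.histogram(x,np.arange(x.min(),x.max()+.005,.005))); print(np.histogram(y,np.arange(y.min(),y.max()+.005,.005)))
W=cloud(load('top'))
for b in((325,150,360,195),(375,190,430,225)):
    k=W[b[1]:b[3],b[0]:b[2]].reshape(-1,3);k=k[k[:,2]>.15]; print('tall',len(k),np.nanmin(k,0),np.nanmax(k,0))
print(to((.45,.15,.33),np.deg2rad(30)))
E
```

```text
pull 0.6006200655096748 -0.1899413343828932
(array([170, 185,  89,  29,  33,  34,  28,  29,  24,  24,  27,  20,  21,
        27,  26,  24,  26,  25,  24,  32, 188, 184,  36,   0,   0,   0,
         0,   0,   0,   1,  18,  20,  11,   1]), array([0.54385179, 0.54885179, 0.55385179, 0.55885179, 0.56385179,
       0.56885179, 0.57385179, 0.57885179, 0.58385179, 0.58885179,
       0.59385179, 0.59885179, 0.60385179, 0.60885179, 0.61385179,
       0.61885179, 0.62385179, 0.62885179, 0.63385179, 0.63885179,
       0.64385179, 0.64885179, 0.65385179, 0.65885179, 0.66385179,
       0.66885179, 0.67385179, 0.67885179, 0.68385179, 0.68885179,
       0.69385179, 0.69885179, 0.70385179, 0.70885179, 0.71385179]))
(array([72, 53, 16, 18, 18, 17, 16, 15, 16, 19, 17, 14, 17, 16, 17, 18, 15,
       16, 16, 14, 17, 15, 15, 17, 17, 34, 38, 26, 29, 32, 23, 32, 27, 33,
       25, 32, 44, 25, 23, 27, 27, 27, 26, 29, 25, 20, 29, 28, 29, 23, 71,
       69,  0,  0,  2]), array([-0.37748748, -0.37248748, -0.36748748, -0.36248748, -0.35748748,
       -0.35248748, -0.34748748, -0.34248748, -0.33748748, -0.332487
[... 199 characters left out ...]
248748, -0.25748748,
       -0.25248748, -0.24748748, -0.24248748, -0.23748748, -0.23248748,
       -0.22748748, -0.22248748, -0.21748748, -0.21248748, -0.20748748,
       -0.20248748, -0.19748748, -0.19248748, -0.18748748, -0.18248748,
       -0.17748748, -0.17248748, -0.16748748, -0.16248748, -0.15748748,
       -0.15248748, -0.14748748, -0.14248748, -0.13748748, -0.13248748,
       -0.12748748, -0.12248748, -0.11748748, -0.11248748, -0.10748748,
       -0.10248748]))
tall 79 [ 0.59998604 -0.40196458  0.15371615] [ 0.61602501 -0.39144424  0.25216495]
tall 108 [ 0.50751298 -0.54595492  0.15794084] [ 0.52499875 -0.53515909  0.25047913]
([-0.3792, -0.3148, -0.0771], [-0.0012, 0.0002, 0.7244])
```

>>> move_arm(moves=[[[-0.2,-0.16,-0.077],[0,0,0.36]],[[-0.2,-0.16,-0.077],[0,0,0.36]],[[-0.379,-0.315,-0.077],[0,0,0.724]],[[-0.379,-0.315,-0.077],[0,0,0.724]],[[-0.379,-0.315,-0.077],[0,0,0.724]],[[-0.379,-0.315,-0.077],[0,0,0.724]],[[-0.379,-0.315,-0.077],[0,0,0.724]],[[-0.379,-0.315,-0.077],[0,0,0.724]],[[-0.379,-0.315,-0.077],[0,0,0.724]],[[-0.379,-0.315,-0.077],[0,0,0.724]],[[-0.379,-0.315,-0.077],[0,0,0.724]]])

```text
clock: 1.2
tcp_pos: [0.4523, 0.1454, 0.33]
tcp_rot: [0.503, 0.865, -0.0, 0.0]
ft_force: [1.1, 0.1, 0.0]
opening: 0.0849
grasp_force: 0.0
```

```bash
python3 -c "
from h import *
print(r.observe()['tcp_pos'],to((.485,-.33,.33),np.deg2rad(-9.5)),to((.491,-.428,.33),np.deg2rad(-9.5)))"
```

```text
[0.45227186 0.14540303 0.330038  ] ([-0.4293, -0.2068, 0.0006], [0.0001, 0.0013, 0.6835]) ([-0.5174, -0.2501, 0.0007], [0.0001, 0.0013, 0.6835])
```

>>> move_arm(moves=[[[-0.517,-0.25,0],[0,0,0.683]],[[-0.517,-0.25,0],[0,0,0.683]],[[-0.517,-0.25,0],[0,0,0.683]],[[-0.517,-0.25,0],[0,0,0.683]],[[-0.517,-0.25,0],[0,0,0.683]],[[-0.517,-0.25,0],[0,0,0.683]],[[-0.517,-0.25,0],[0,0,0.683]],[[-0.517,-0.25,0],[0,0,0.683]],[[-0.517,-0.25,0],[0,0,0.683]],[[-0.517,-0.25,0],[0,0,0.683]],[[-0.517,-0.25,0],[0,0,0.683]],[[-0.517,-0.25,0],[0,0,0.683]]])

```text
clock: 2.4
tcp_pos: [0.4915, -0.4258, 0.3284]
tcp_rot: [0.762, 0.648, -0.0, -0.001]
ft_force: [0.3, 0.1, -0.0]
opening: 0.085
grasp_force: 0.0
```

>>> move_arm(moves=[[[0,0,0],[0,0,0]],[[0,0,0],[0,0,0]],[[0,0,0],[0,0,0]]])

```text
clock: 2.7
tcp_pos: [0.4924, -0.4215, 0.3305]
tcp_rot: [0.761, 0.649, 0.0, -0.0]
ft_force: [1.0, 0.2, -0.3]
opening: 0.0853
grasp_force: 0.0
```

```bash
python3 - <<'E'
from h import *
c=snap('wrist','w1'); save(c,'w1.png'); w=cloud(c)
s=r.observe(); print(s['tcp_pos'],s['joint_positions'])
q=w.reshape(-1,3); n=(abs(q[:,0]-.491)<.06)&(abs(q[:,1]+.428)<.06)
for lo,hi in((.195,.22),(.17,.195),(.12,.15),(.078,.09)):
    k=q[n&(q[:,2]>lo)&(q[:,2]<hi)]
    if len(k)>4: print(lo,len(k),k.mean(0),k[:,2].max(),cv2.minAreaRect(k[:,:2].astype(np.float32)))
E
```

```text
[ 0.49243158 -0.42137246  0.33074482] [-9.09222787e-01  2.96577561e-01  4.55527824e-01  1.72947893e+00
  2.40036874e-04  8.19311610e-01]
0.195 209 [ 0.49207699 -0.42589397  0.20732446] 0.21205220907655264 ((0.4917032718658447, -0.42770493030548096), (0.01296574342995882, 0.008486524224281311), 80.46871185302734)
0.17 75 [ 0.49271081 -0.42156783  0.18298449] 0.1947213020204444 ((0.49260246753692627, -0.421552449464798), (0.0016806257190182805, 0.00784192606806755), 83.64661407470703)
0.12 42 [ 0.49268207 -0.42131378  0.13688176] 0.14972646133672715 ((0.49297937750816345, -0.4215523898601532), (0.0021636197343468666, 0.007790058385580778), 79.6217269897461)
0.078 1066 [ 0.4918882  -0.42593362  0.08339556] 0.08988305777284927 ((0.4916858673095703, -0.42823395133018494), (0.056703560054302216, 0.03778534755110741), 80.27263641357422)
```

View pics/w1.png

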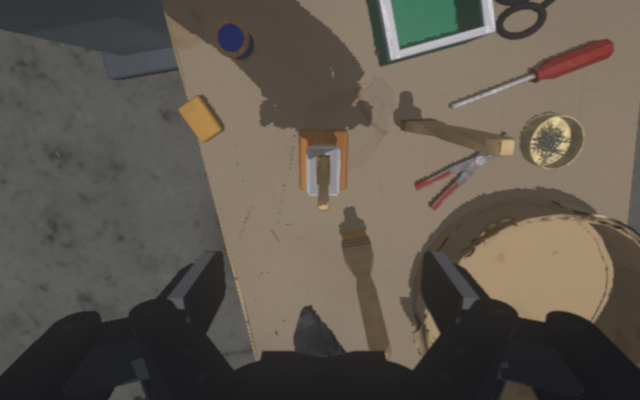

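The wrist view shows the handle end at (323,206), standing upright in the stand at (323,165), with the fingers straddling it.

>>> move_arm(moves=[[[-0.0066,0.0003,0.045],[0,0,0]],[[-0.0066,0.0003,0.09],[0,0,0]],[[-0.0066,0.0003,0.12],[0,0,0]],[[-0.0066,0.0003,0.145],[0,0,0]],[[-0.0066,0.0003,0.145],[0,0,0]],[[-0.0066,0.0003,0.145],[0,0,0]]])

```text
clock: 3.35
tcp_pos: [0.4916, -0.4284, 0.1864]
tcp_rot: [0.761, 0.649, 0.0, 0.0]
ft_force: [-0.8, 0.2, 1.2]
opening: 0.0852
grasp_force: 0.0
```

>>> move_arm(moves=[[[0,0,0],[0,0,0]],[[0,0,0],[0,0,0]],[[0,0,0],[0,0,0]],[[0,0,0],[0,0,0]],[[0,0,0],[0,0,0]],[[0,0,0],[0,0,0]],[[0,0,0],[0,0,0]],[[0,0,0],[0,0,0]]], grip=0, force=40)

```text
clock: 4.15
tcp_pos: [0.4913, -0.4293, 0.1855]
tcp_rot: [0.761, 0.649, 0.0, 0.0]
ft_force: [-0.2, 0.2, 2.0]
opening: 0.0077
grasp_force: 39.1
```

```bash
python3 -c "
from h import *
s=r.observe();print(s['tcp_pos'],s['ft_force'],s['opening'],s['grasp_force'],to((.4917,-.428,.186),np.deg2rad(-9.5)))"
```

```text
[ 0.49134283 -0.42929859  0.185505  ] [-0.23106788  0.20812236  2.04673019] 0.007677348959031731 39.140844588400796 ([0.0013, 0.0001, -0.0005], [0.0002, 0.0002, 0.0067])
```

>>> move_arm(moves=[[[0,0,-0.02],[0,0,0]],[[0,0,-0.05],[0,0,0]],[[0,0,-0.095],[0,0,0]],[[0,0,-0.14],[0,0,0]],[[0,0,-0.14],[0,0,0]],[[0.05,0.027,-0.14],[0,0,0]],[[0.09,0.048,-0.14],[0,0,0]],[[0.13,0.069,-0.14],[0,0,0]],[[0.17,0.091,-0.14],[0,0,0]],[[0.199,0.106,-0.14],[0,0,0]],[[0.199,0.106,-0.14],[0,0,0]],[[0.199,0.106,-0.14],[0,0,0]]])

```text
clock: 5.35
tcp_pos: [0.6278, -0.2487, 0.3245]
tcp_rot: [0.761, 0.649, -0.0, -0.0]
ft_force: [0.4, -1.4, -1.0]
opening: 0.0076
grasp_force: 39.1
```

```bash
python3 - <<'E'
from h import *
s=r.observe();print(s['tcp_pos'],s['opening'],s['grasp_force'])
c=snap('side','s2'); save(c,'s2.png',(260,110,420,300),3)
E
```

```text
[ 0.62777424 -0.24872931  0.32448385] 0.007646918198752898 39.05052000540309
```

View pics/s2.png

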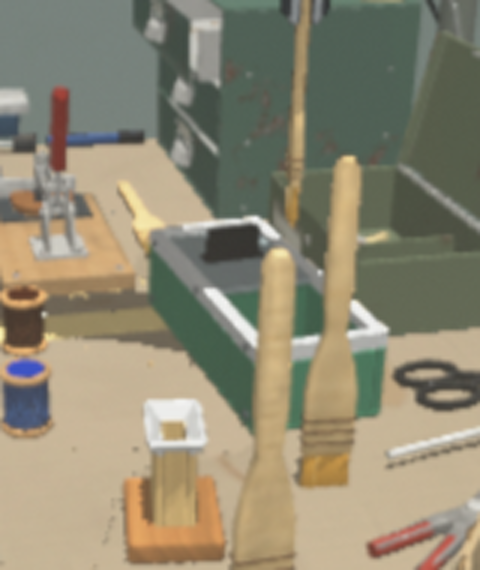

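The crop shows the brush hanging upright over the well from the fingers, tip at (292,220), and the stand's pocket empty at (175,425).

>>> move_arm(moves=[[[0,0,0.04],[0,0,0]],[[0,0,0.08],[0,0,0]],[[0,0,0.11],[0,0,0]],[[0,0,0.131],[0,0,0]],[[0,0,0.131],[0,0,0]],[[0,0,0.131],[0,0,0]],[[0,0,0.131],[0,0,0]]])

```text
clock: 6.1
tcp_pos: [0.6279, -0.2505, 0.1964]
tcp_rot: [0.761, 0.648, 0.0, 0.001]
ft_force: [-0.3, -0.5, 0.7]
opening: 0.0075
grasp_force: 39.1
```

>>> move_arm(moves=[[[0,0,-0.02],[0,0,0]],[[0,0,-0.042],[0,0,0]],[[0,0,-0.042],[0,0,0]],[[0,0,-0.042],[0,0,0]],[[0,0,-0.042],[0,0,0]],[[0,0,-0.02],[0,0,0]],[[0,0,0],[0,0,0]],[[0,0,0],[0,0,0]],[[0,0,0],[0,0,0]],[[0,0,0],[0,0,0]]])

```text
clock: 7.1
tcp_pos: [0.6278, -0.2497, 0.1955]
tcp_rot: [0.761, 0.649, 0.0, 0.001]
ft_force: [0.9, 0.6, -0.2]
opening: 0.0081
grasp_force: 39.1
```

```bash
python3 - <<'E'
from h import *
s=r.observe();print(s['tcp_pos'],s['opening'],s['ft_force'])
E
```

```text
[ 0.62780609 -0.24971637  0.19547622] 0.00805934312986852 [ 0.86459281  0.5784827  -0.15495332]
```

>>> move_arm(moves=[[[0,0,-0.02],[0,0,0]],[[0,0,-0.044],[0,0,0]],[[0,0,-0.044],[0,0,0]],[[0,0,-0.044],[0,0,0]],[[0,0,-0.044],[0,0,0]],[[0,0,-0.09],[0,0,0]],[[0,0,-0.13],[0,0,0]],[[0,0,-0.13],[0,0,0]],[[-0.04,-0.021,-0.13],[0,0,0]],[[-0.08,-0.043,-0.13],[0,0,0]],[[-0.12,-0.064,-0.13],[0,0,0]]])

```text
clock: 8.2
tcp_pos: [0.5443, -0.3585, 0.3231]
tcp_rot: [0.761, 0.649, -0.0, -0.001]
ft_force: [1.1, -0.8, 0.4]
opening: 0.0077
grasp_force: 39.2
```

```bash
python3 - <<'E'
from h import *
s=r.observe();print(s['tcp_pos'],s['opening'],s['ft_force'],to((.4915,-.4287,.32),np.deg2rad(-9.3)))
E
```

```text
[ 0.54425198 -0.35847439  0.32309709] 0.007719663487334025 [ 1.14625336 -0.81795903  0.41068189] ([-0.0776, -0.041, 0.0031], [-0.0011, -0.0009, 0.0044])
```

>>> move_arm(moves=[[[-0.04,-0.021,0],[0,0,0]],[[-0.079,-0.042,0],[0,0,0]],[[-0.079,-0.042,0],[0,0,0]],[[-0.079,-0.042,0],[0,0,0]],[[-0.079,-0.042,0],[0,0,0]],[[-0.079,-0.042,0],[0,0,0]]])

```text
clock: 8.8
tcp_pos: [0.4922, -0.4281, 0.3241]
tcp_rot: [0.76, 0.649, 0.0, -0.0]
ft_force: [-0.4, 0.1, -1.3]
opening: 0.0078
grasp_force: 39.2
```

```bash
python3 - <<'E'
from h import *
s=r.observe();print(s['tcp_pos'],s['opening'],s['ft_force'],to((.4914,-.429,.2),np.deg2rad(-9.3)))
w=cloud(snap('side','s3')).reshape(-1,3)
n=(abs(w[:,0]-.491)<.05)&(abs(w[:,1]+.428)<.05)
for lo,hi in((.12,.15),(.15,.17),(.2,.24),(.24,.29),(.07,.09)):
    k=w[n&(w[:,2]>lo)&(w[:,2]<hi)]
    if len(k): print(lo,len(k),k.mean(0),k.min(0),k.max(0))
E
```

```text
[ 0.49215047 -0.42811256  0.32408404] 0.007752911116980455 [-0.39150282  0.07770472 -1.2518145 ] ([-0.001, -0.0006, 0.1241], [-0.0001, -0.0004, 0.005])
0.12 8 [ 0.48913375 -0.43213203  0.14713631] [ 0.4869016  -0.4423101   0.14367732] [ 0.49077964 -0.41823139  0.14976959]
0.15 37 [ 0.48937596 -0.43528312  0.15995108] [ 0.48722876 -0.44227069  0.15072582] [ 0.49176023 -0.42113137  0.16963606]
0.2 111 [ 0.48863019 -0.43758094  0.22053237] [ 0.48486225 -0.44357358  0.20025513] [ 0.49303035 -0.42630133  0.23970294]
0.24 141 [ 0.49015596 -0.43201726  0.26480333] [ 0.486333   -0.43691441  0.24043072] [ 0.49483317 -0.42060034  0.28964505]
0.07 320 [ 0.49050752 -0.42882373  0.07948559] [ 0.4690241  -0.45912287  0.07007616] [ 0.51317602 -0.39851968  0.08554726]
```

>>> move_arm(moves=[[[-0.0005,-0.0005,0.03],[0,0,0]],[[-0.0005,-0.0005,0.05],[0,0,0]],[[-0.0005,-0.0005,0.07],[0,0,0]],[[-0.0005,-0.0005,0.09],[0,0,0]],[[-0.0005,-0.0005,0.11],[0,0,0]],[[-0.0005,-0.0005,0.125],[0,0,0]],[[-0.0005,-0.0005,0.137],[0,0,0]],[[-0.0005,-0.0005,0.137],[0,0,0]],[[-0.0005,-0.0005,0.137],[0,0,0]],[[-0.0005,-0.0005,0.137],[0,0,0]]])

```text
clock: 9.85
tcp_pos: [0.491, -0.4297, 0.1879]
tcp_rot: [0.761, 0.649, 0.0, 0.0]
ft_force: [0.3, 0.7, -0.9]
opening: 0.0081
grasp_force: 39.0
```

```bash
python3 - <<'E'
from h import *
s=r.observe();print(s['tcp_pos'],s['opening'],s['ft_force'])
E
```

```text
[ 0.49097624 -0.42973937  0.18787447] 0.008145455923058488 [ 0.32839594  0.72252856 -0.88003919]
```

>>> move_arm(moves=[[[0,0,0.0015],[0,0,0]],[[0,0,0.0015],[0,0,0]],[[0,0,0.0015],[0,0,0]]])

```text
clock: 10.15
tcp_pos: [0.4907, -0.4296, 0.1858]
tcp_rot: [0.761, 0.649, 0.0, -0.0]
ft_force: [0.5, 0.4, -0.4]
opening: 0.0076
grasp_force: 39.0
```

>>> move_arm(moves=[[[0,0,0],[0,0,0]],[[0,0,0],[0,0,0]],[[0,0,0],[0,0,0]],[[0,0,0],[0,0,0]],[[0,0,0],[0,0,0]],[[0,0,0],[0,0,0]]], grip=0.7)

```text
clock: 10.75
tcp_pos: [0.4907, -0.4296, 0.1858]
tcp_rot: [0.761, 0.649, 0.0, -0.0]
ft_force: [0.4, 0.5, 0.1]
opening: 0.0601
grasp_force: 0.0
```

>>> move_arm(moves=[[[0,0,-0.03],[0,0,0]],[[0,0,-0.07],[0,0,0]],[[0,0,-0.12],[0,0,0]],[[0,0,-0.12],[0,0,0]],[[0,0,-0.12],[0,0,0]],[[0,0,-0.12],[0,0,0]]])

```text
clock: 11.35
tcp_pos: [0.4905, -0.4294, 0.3045]
tcp_rot: [0.761, 0.649, 0.0, -0.001]
ft_force: [-0.1, -0.1, -0.1]
opening: 0.0598
grasp_force: 0.0
```

```bash
python3 - <<'E'
from h import *
s=r.observe();print(s['tcp_pos'],s['opening'],s['ft_force'])
w=cloud(snap('wrist','w2')).reshape(-1,3)
n=(abs(w[:,0]-.491)<.05)&(abs(w[:,1]+.428)<.05)
for lo,hi in((.195,.22),(.17,.195),(.12,.15),(.078,.09)):
    k=w[n&(w[:,2]>lo)&(w[:,2]<hi)]
    if len(k): print(lo,len(k),k.mean(0),k.min(0),k.max(0))
print(to((.4125,-.271,.20),np.deg2rad(-30)))
E
```

```text
[ 0.49054944 -0.42942463  0.30447723] 0.05975784954909327 [-0.1100251  -0.12055149 -0.11775455]
0.195 248 [ 0.49004565 -0.42580465  0.20735928] [ 0.48503466 -0.4347016   0.19519663] [ 0.49440329 -0.42108345  0.21229952]
0.17 94 [ 0.49095975 -0.42155516  0.18293934] [ 0.48678404 -0.42284465  0.17028747] [ 0.49461351 -0.42068102  0.19480934]
0.12 50 [ 0.49138577 -0.42143181  0.13837145] [ 0.48703739 -0.42343469  0.12129732] [ 0.49492311 -0.420103    0.14994839]
0.078 1226 [ 0.49195697 -0.42537841  0.08342205] [ 0.46949591 -0.45772636  0.07800057] [ 0.5133745  -0.39728634  0.08979766]
([0.1437, -0.1018, 0.1044], [-0.0021, -0.0015, 0.3646])
```

```bash
python3 - <<'E'
from h import *
print(to((.4125,-.271,.25),np.deg2rad(95.5)))
E
```

```text
([0.1438, -0.1019, 0.0544], [0.0004, -0.0029, -1.8258])
```

>>> move_arm(moves=[[[0.05,-0.035,0],[0,0,-0.15]],[[0.09,-0.064,0],[0,0,-0.3]],[[0.144,-0.102,0],[0,0,-0.45]],[[0.144,-0.102,0.02],[0,0,-0.6]],[[0.144,-0.102,0.054],[0,0,-0.75]],[[0.144,-0.102,0.054],[0,0,-0.9]],[[0.144,-0.102,0.054],[0,0,-1.05]],[[0.144,-0.102,0.054],[0,0,-1.2]],[[0.144,-0.102,0.054],[0,0,-1.35]],[[0.144,-0.102,0.054],[0,0,-1.5]],[[0.144,-0.102,0.054],[0,0,-1.65]],[[0.144,-0.102,0.054],[0,0,-1.8]]])

```text
clock: 12.6
tcp_pos: [0.4123, -0.2707, 0.2502]
tcp_rot: [-0.038, 0.999, 0.001, -0.001]
ft_force: [-0.5, 0.6, -0.6]
opening: 0.0597
grasp_force: 0.0
```

>>> move_arm(moves=[[[0,0,0],[0,0,-0.025]],[[0,0,0],[0,0,-0.025]],[[0,0,0],[0,0,-0.025]],[[0,0,0],[0,0,-0.025]]])

```text
clock: 13.0
tcp_pos: [0.4128, -0.2712, 0.2516]
tcp_rot: [-0.047, 0.999, 0.0, -0.0]
ft_force: [-0.2, -0.0, 0.2]
opening: 0.0593
grasp_force: 0.0
```

```bash
python3 - <<'E'
from h import *
c=snap('wrist','w3'); w=cloud(c).reshape(-1,3)
s=r.observe();print(s['tcp_pos'],s['joint_positions'])
for n,p in(('blue',(.4125,-.271)),('brown',(.428,-.1335))):
    k=w[(np.hypot(w[:,0]-p[0],w[:,1]-p[1])<.04)&(w[:,2]>.045)&(w[:,2]<.056)]
    if len(k): print(n,len(k),np.median(k,0),(k.min(0)+k.max(0))/2,np.ptp(k,axis=0),cv2.minEnclosingCircle(k[:,:2].astype(np.float32)))
print(to((.4125,-.271,.047),np.deg2rad(95.5)))
save(c,'w3.png')
E
```

```text
[ 0.41278351 -0.27124648  0.2516239 ] [-8.46923558e-01 -2.20466091e-01 -2.18861659e-01  1.57262588e+00
  1.15179521e-04 -9.40446761e-01]
blue 1241 [ 0.41268206 -0.27150793  0.05152629] [ 0.4134921  -0.27133174  0.05023843] [0.03901919 0.03924864 0.00753554] ((0.4135757088661194, -0.27142202854156494), 0.020021548494696617)
brown 1199 [ 0.42801185 -0.13464343  0.05141932] [ 0.42917523 -0.13415481  0.05022184] [0.04020995 0.03993425 0.00733277] ((0.4293607473373413, -0.1339556872844696), 0.020416587591171265)
([0.0003, 0.0002, 0.2046], [0.0002, -0.0, -0.0025])
```

View pics/w3.png

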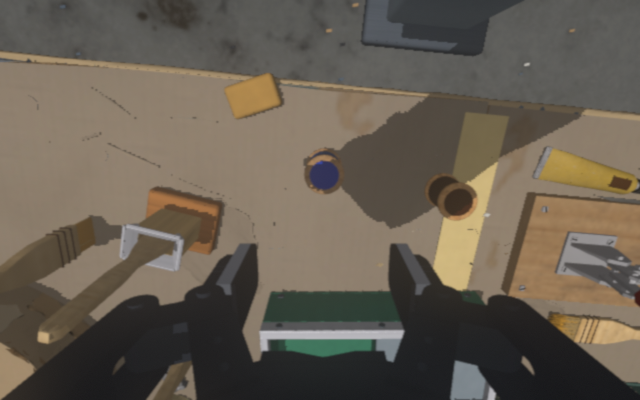

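The wrist view shows the blue spool at (324,172) and the brown at (452,197), both standing. The brush is back in its stand at (160,235). I'm descending on the blue spool.

>>> move_arm(moves=[[[-0.0007,0,0.05],[0,0,0]],[[-0.0007,0,0.1],[0,0,0]],[[-0.0007,0,0.14],[0,0,0]],[[-0.0007,0,0.17],[0,0,0]],[[-0.0007,0,0.19],[0,0,0]],[[-0.0007,0,0.204],[0,0,0]],[[-0.0007,0,0.204],[0,0,0]],[[-0.0007,0,0.204],[0,0,0]]], grip=0.8)

```text
clock: 13.85
tcp_pos: [0.4138, -0.2716, 0.0486]
tcp_rot: [-0.047, 0.999, -0.0, 0.0]
ft_force: [-0.3, 0.2, 1.4]
opening: 0.0681
grasp_force: 0.0
```

>>> move_arm(moves=[[[0,0,0],[0,0,0]],[[0,0,0],[0,0,0]],[[0,0,0],[0,0,0]],[[0,0,0],[0,0,0]],[[0,0,0],[0,0,0]],[[0,0,0],[0,0,0]],[[0,0,0],[0,0,0]]], grip=0.1, force=40)

```text
clock: 14.55
tcp_pos: [0.4143, -0.2718, 0.0494]
tcp_rot: [-0.048, 0.999, -0.001, 0.001]
ft_force: [-0.5, 1.6, 7.6]
opening: 0.0356
grasp_force: 39.1
```

```bash
python3 - <<'E'
from h import *
s=r.observe();print(s['tcp_pos'],s['opening'],s['grasp_force'],s['ft_force'],to((.4135,-.2714,.2),np.deg2rad(95.5)),to((.6274,-.2495,.2),np.deg2rad(95.5)))
E
```

```text
[ 0.41431657 -0.27179777  0.04938731] 0.035578358955038164 39.060073206201196 [-0.48573031  1.62048854  7.60211665] ([0.0005, 0.0002, -0.1506], [-0.0015, 0.0017, -0.0007]) ([-0.2145, 0.0017, -0.1503], [-0.0015, 0.0017, -0.0007])
```

>>> move_arm(moves=[[[0,0,-0.02],[0,0,0]],[[0,0,-0.04],[0,0,0]],[[0,0,-0.04],[0,0,0]],[[0,0,-0.04],[0,0,0]]])

```text
clock: 14.95
tcp_pos: [0.4138, -0.2716, 0.0881]
tcp_rot: [-0.048, 0.999, -0.0, 0.0]
ft_force: [0.9, 0.1, -1.4]
opening: 0.0355
grasp_force: 39.9
```

```bash
python3 - <<'E'
from h import *
c=snap('side','s4'); save(c,'s4.png',(220,150,340,290),4)
s=r.observe();print(s['tcp_pos'],s['opening'],s['grasp_force'],s['ft_force'])
E
```

```text
[ 0.41345769 -0.27110774  0.0873145 ] 0.035680421350586224 39.8845836147666 [ 0.0301298   0.10451571 -0.41680204]
```

View pics/s4.png

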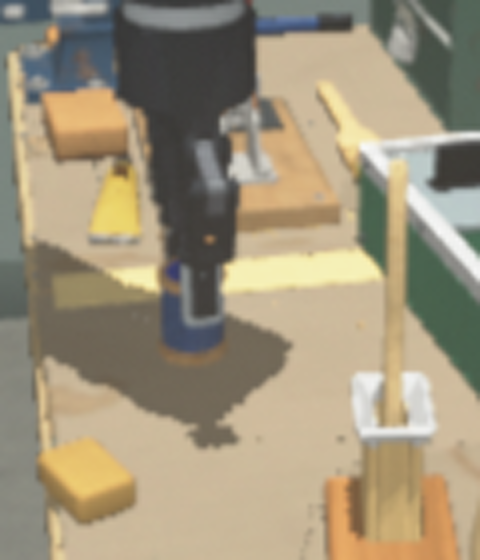

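The crop shows the blue spool held upright between the fingers at (193,310) and clear of the bench. The brush still stands in the stand.

>>> move_arm(moves=[[[0,0,-0.04],[0,0,0]],[[0,0,-0.085],[0,0,0]],[[-0.04,0,-0.085],[0,0,0]],[[-0.08,0,-0.085],[0,0,0]],[[-0.12,0.001,-0.085],[0,0,0]],[[-0.16,0.001,-0.085],[0,0,0]],[[-0.19,0.0015,-0.085],[0,0,0]],[[-0.2145,0.0015,-0.085],[0,0,0]],[[-0.2145,0.0015,-0.085],[0,0,0]],[[-0.2145,0.0015,-0.085],[0,0,0]],[[-0.2145,0.0015,-0.085],[0,0,0]]])

```text
clock: 16.1
tcp_pos: [0.626, -0.2493, 0.1722]
tcp_rot: [-0.047, 0.999, 0.0, -0.001]
ft_force: [-0.3, 0.5, -1.0]
opening: 0.0354
grasp_force: 40.1
```

```bash
python3 - <<'E'
from h import *
s=r.observe();print(s['tcp_pos'],s['opening'],s['grasp_force'],s['ft_force'])
w=cloud(snap('side','s5')).reshape(-1,3); t=s['tcp_pos']
k=w[(np.hypot(w[:,0]-t[0],w[:,1]-t[1])<.03)&(w[:,2]>.09)&(w[:,2]<t[2]+.01)]; print(len(k),np.percentile(k,[0,2,50,100],axis=0))
w=load('s4'); u=w['s']['tcp_pos']; w=cloud(w).reshape(-1,3)
k=w[(np.hypot(w[:,0]-u[0],w[:,1]-u[1])<.023)&(w[:,2]>.012)&(w[:,2]<u[2]+.01)]; print(u,len(k),np.percentile(k,[0,2,50,100],axis=0))
print(to((.6274,-.2495,.0547),np.deg2rad(95.5)))
E
```

```text
[ 0.62603844 -0.24933666  0.17216949] 0.03536508944026595 40.131353409960866 [-0.28223733  0.54327557 -0.99202473]
348 [[ 0.60418776 -0.27906912  0.12186373]
 [ 0.60532484 -0.27827442  0.12460678]
 [ 0.6165045  -0.26253952  0.15412838]
 [ 0.64185014 -0.22437837  0.18203364]]
[ 0.41382552 -0.27155527  0.08807916] 266 [[ 0.39187115 -0.29397651  0.03712564]
 [ 0.39329516 -0.2910185   0.03888321]
 [ 0.40321129 -0.28348544  0.05721256]
 [ 0.43117782 -0.25359497  0.0968313 ]]
([-0.0014, -0.0002, 0.1179], [0.0004, -0.0005, -0.0014])
```

>>> move_arm(moves=[[[-0.0014,0,0.04],[0,0,0]],[[-0.0014,0,0.07],[0,0,0]],[[-0.0014,0,0.09],[0,0,0]],[[-0.0014,0,0.105],[0,0,0]],[[-0.0014,0,0.112],[0,0,0]],[[-0.0014,0,0.1155],[0,0,0]],[[-0.0014,0,0.1155],[0,0,0]],[[-0.0014,0,0.1155],[0,0,0]]])

```text
clock: 16.95
tcp_pos: [0.6289, -0.2496, 0.0586]
tcp_rot: [-0.048, 0.999, -0.0, 0.001]
ft_force: [-0.0, 0.1, -0.5]
opening: 0.0353
grasp_force: 40.1
```

```bash
python3 - <<'E'
from h import *
s=r.observe();print(s['tcp_pos'],s['opening'],s['grasp_force'],s['ft_force'])
E
```

```text
[ 0.62891415 -0.24960493  0.05857374] 0.035312227822714704 40.13132041320205 [-0.03123808  0.05133926 -0.52376009]
```

>>> move_arm(moves=[[[0,0,0.001],[0,0,0]],[[0,0,0.002],[0,0,0]],[[0,0,0.0025],[0,0,0]],[[0,0,0.0025],[0,0,0]],[[0,0,0.0025],[0,0,0]]])

```text
clock: 17.45
tcp_pos: [0.6287, -0.2493, 0.0555]
tcp_rot: [-0.048, 0.999, -0.0, 0.0]
ft_force: [-0.6, 0.8, 5.4]
opening: 0.0357
grasp_force: 40.5
```

>>> move_arm(moves=[[[0,0,0],[0,0,0]],[[0,0,0],[0,0,0]],[[0,0,0],[0,0,0]],[[0,0,0],[0,0,0]],[[0,0,0],[0,0,0]]], grip=0.6)

```text
clock: 17.95
tcp_pos: [0.6282, -0.2492, 0.0546]
tcp_rot: [-0.048, 0.999, 0.0, -0.0]
ft_force: [0.0, -0.3, 0.0]
opening: 0.0513
grasp_force: 0.0
```

```bash
python3 - <<'E'
from h import *
s=r.observe();print(s['tcp_pos'],s['opening'],s['grasp_force'],s['ft_force'])
E
```

```text
[ 0.6282084  -0.24916359  0.0546314 ] 0.0513286411350851 0.0 [ 0.02421836 -0.25382385  0.01987474]
```

>>> move_arm(moves=[[[0,0,-0.01],[0,0,0]],[[0,0,-0.025],[0,0,0]],[[0,0,-0.045],[0,0,0]],[[0,0,-0.075],[0,0,0]],[[0,0,-0.12],[0,0,0]],[[0,0,-0.15],[0,0,0]],[[0,0,-0.15],[0,0,0]],[[0,0,-0.15],[0,0,0]]])

```text
clock: 18.75
tcp_pos: [0.6289, -0.2496, 0.2069]
tcp_rot: [-0.048, 0.999, -0.001, 0.001]
ft_force: [-0.9, -0.4, -1.1]
opening: 0.0513
grasp_force: 0.0
```

```bash
python3 - <<'E'
from h import *
c=snap('wrist','w5'); save(c,'w5.png'); w=cloud(c).reshape(-1,3)
k=w[(np.hypot(w[:,0]-.6275,w[:,1]+.2495)<.04)&(w[:,2]>.048)&(w[:,2]<.064)]
print(len(k),np.median(k,0),np.ptp(k,axis=0),cv2.minEnclosingCircle(k[:,:2].astype(np.float32)))
k=w[(np.hypot(w[:,0]-.616,w[:,1]+.1315)<.05)&(w[:,2]>.092)&(w[:,2]<.105)]
if len(k): print(len(k),np.median(k,0),cv2.minAreaRect(k[:,:2].astype(np.float32)))
print(r.observe()['tcp_pos'],to((.6161,-.1315,.2),np.deg2rad(95.5)))
E
```

```text
1722 [ 0.62709707 -0.2490275   0.05755011] [0.040195   0.03942265 0.00737285] ((0.628177285194397, -0.24892568588256836), 0.020327407866716385)
1256 [ 0.61488945 -0.13447333  0.09937427] ((0.616382896900177, -0.13245245814323425), (0.049109455198049545, 0.012238932773470879), 5.663863182067871)
[ 0.62830769 -0.24920105  0.2051494 ] ([0.001, 0.1183, 0.0051], [-0.0002, 0.0004, -0.0008])
```

View pics/w5.png

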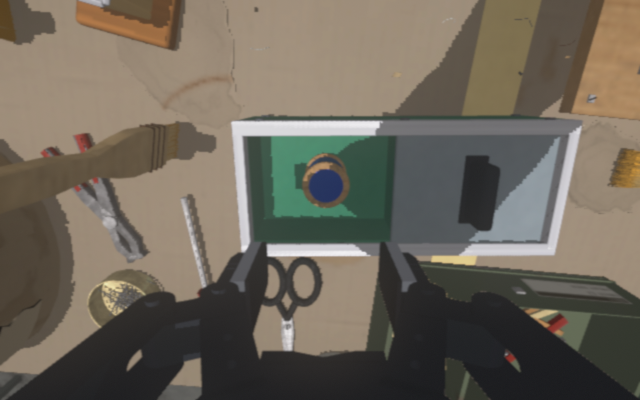

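The wrist view shows the blue spool upright in the well at (325,180) and the pull at (478,192). Next I grip the pull and slide the hatch.

>>> move_arm(moves=[[[0.001,0.04,0],[0,0,0]],[[0.001,0.08,0],[0,0,0]],[[0.001,0.118,0],[0,0,0]],[[0.001,0.118,0],[0,0,0]],[[0.001,0.118,0.05],[0,0,0]],[[0.001,0.118,0.08],[0,0,0]],[[0.001,0.118,0.1],[0,0,0]],[[0.001,0.118,0.108],[0,0,0]],[[0.001,0.118,0.108],[0,0,0]],[[0.001,0.118,0.108],[0,0,0]]])

```text
clock: 19.8
tcp_pos: [0.6165, -0.1323, 0.0977]
tcp_rot: [-0.047, 0.999, -0.0, 0.0]
ft_force: [-0.1, 0.4, 0.3]
opening: 0.0515
grasp_force: 0.0
```

>>> move_arm(moves=[[[0,0,0],[0,0,0]],[[0,0,0],[0,0,0]],[[0,0,0],[0,0,0]],[[0,0,0],[0,0,0]],[[0,0,0],[0,0,0]],[[0,0,0],[0,0,0]]], grip=0, force=25)

```text
clock: 20.4
tcp_pos: [0.6166, -0.132, 0.0979]
tcp_rot: [-0.048, 0.999, -0.0, 0.001]
ft_force: [0.1, 0.2, 6.3]
opening: 0.0115
grasp_force: 28.4
```

```bash
python3 - <<'E'
from h import *
s=r.observe();print(s['tcp_pos'],s['opening'],s['grasp_force'],s['ft_force'])
E
```

```text
[ 0.61662974 -0.13199931  0.09785853] 0.011513881951675731 28.3516788482666 [0.1355716  0.18002547 6.28435845]
```

>>> move_arm(moves=[[[0,-0.02,0],[0,0,0]],[[0,-0.04,0],[0,0,0]],[[0,-0.06,0],[0,0,0]],[[0,-0.08,0],[0,0,0]],[[0,-0.095,0],[0,0,0]],[[0,-0.105,0],[0,0,0]],[[0,-0.111,0],[0,0,0]],[[0,-0.115,0],[0,0,0]],[[0,-0.118,0],[0,0,0]],[[0,-0.118,0],[0,0,0]],[[0,-0.118,0],[0,0,0]]])

```text
clock: 21.5
tcp_pos: [0.628, -0.2471, 0.0978]
tcp_rot: [-0.048, 0.999, 0.002, 0.001]
ft_force: [0.2, 11.8, 9.7]
opening: 0.0115
grasp_force: 28.9
```

```bash
python3 - <<'E'
from h import *
s=r.observe();print(s['tcp_pos'],s['opening'],s['grasp_force'],s['ft_force'])
E
```

```text
[ 0.62797035 -0.24714727  0.09784701] 0.011477151578628495 28.901875019073486 [ 0.18725552 11.83501799  9.7194408 ]
```

>>> move_arm(moves=[[[0,-0.001,0],[0,0,0]],[[0,-0.002,0],[0,0,0]],[[0,-0.002,0],[0,0,0]],[[0,-0.002,0],[0,0,0]]])

```text
clock: 21.9
tcp_pos: [0.628, -0.2473, 0.0978]
tcp_rot: [-0.049, 0.999, 0.003, 0.001]
ft_force: [-0.7, 20.2, 14.0]
opening: 0.0115
grasp_force: 29.4
```

>>> move_arm(moves=[[[0,0,0],[0,0,0]],[[0,0.001,0],[0,0,0]],[[0,0.001,0],[0,0,0]],[[0,0.001,0],[0,0,0]],[[0,0.001,0],[0,0,0]]], grip=0.5)

```text
clock: 22.4
tcp_pos: [0.6273, -0.2505, 0.0966]
tcp_rot: [-0.047, 0.999, 0.0, -0.0]
ft_force: [0.8, -0.7, 0.1]
opening: 0.0427
grasp_force: 0.0
```

>>> move_arm(moves=[[[0,0,-0.02],[0,0,0]],[[0,0,-0.05],[0,0,0]],[[0,0,-0.1],[0,0,0]],[[0,0,-0.13],[0,0,0]],[[0,0,-0.15],[0,0,0]],[[0,0,-0.15],[0,0,0]],[[0,0,-0.15],[0,0,0]]])

```text
clock: 23.1
tcp_pos: [0.6274, -0.2505, 0.2463]
tcp_rot: [-0.047, 0.999, -0.0, 0.0]
ft_force: [-0.2, -0.5, -0.8]
opening: 0.0425
grasp_force: 0.0
```

```bash
python3 - <<'E'
from h import *
c=snap('wrist','w6'); save(c,'w6.png'); w=cloud(c).reshape(-1,3)
k=w[(np.hypot(w[:,0]-.6275,w[:,1]+.248)<.05)&(w[:,2]>.092)&(w[:,2]<.105)]
x=cv2.minAreaRect(k[:,:2].astype(np.float32)); print(x)
a=np.deg2rad(5.5); print('pull y',np.array(x[0])@[-np.sin(a),np.cos(a)],'closed expected',-.2475-.059)
s=r.observe();print(s['tcp_pos'],s['ft_force'])
E
```

```text
((0.6274725198745728, -0.24827216565608978), (0.0485856793820858, 0.011162607930600643), 5.442266941070557)
pull y -0.30726974570759785 closed expected -0.3065
[ 0.62707552 -0.2502251   0.24524307] [-0.46734352 -0.14859664 -0.19504894]
```

View pics/w6.png

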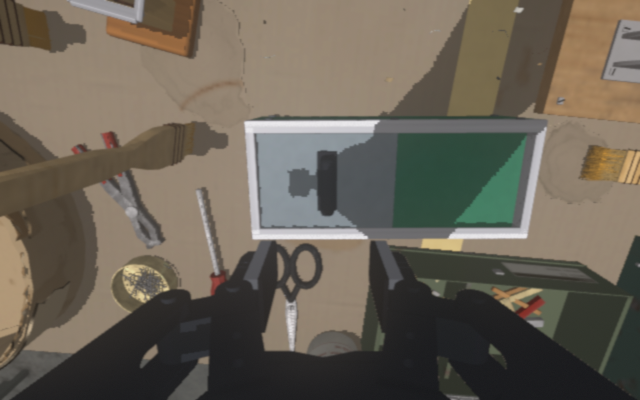

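The hatch is shut against the end bar at (257,185), with the pull at (327,182). The stop was felt at 20 N, and the gripper is clear.

```bash
python3 -c "
from h import *
print(r.sign_off())"
```

```text
the job is handed in; nothing more can be done
None
```

I've handed the job in: the well was brushed out twice, the brush is back in its pocket, the blue spool was upright in the well before I closed the hatch over it, the hatch is shut against its stop, and the brown spool wasn't touched (about 23 s of the 72 s used; sign-off gave no verdict).

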